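# Lay the breakfast tray with the right preserves

## Task

Lay the breakfast tray: stand each of the four preserve jars with a plain lid upright in the middle of the coaster of its own lid colour, set down rather than dropped. Leave the two look-alike chutney jars, whose lids bear a black disc, where they stand on the worktop, and tip no jar over.

Things in the scene. Friction and masses are not known exactly. Their poses are not given: they have to be found in the camera images.
- jar_red: Filled round glass jar of strawberry jam with a plain red lid (all one colour on top), 52 mm wide up to 55 mm high; lid 50 mm wide, its top at 70 mm; 0.15 to 0.31 kg. Origin: centre of its underside, z up. Starts upright on the worktop (z = 0), 40 mm or more from the next jar, side to side; unlisted small things (egg cups 44 mm high, a teaspoon) stand at least 25 mm clear of it.
- jar_yellow: Filled round glass jar of honey with a plain yellow lid (all one colour on top), 52 mm wide up to 55 mm high; lid 50 mm wide, its top at 70 mm; 0.15 to 0.31 kg. Origin: centre of its underside, z up. Starts upright on the worktop (z = 0), 40 mm or more from the next jar, side to side; unlisted small things (egg cups 44 mm high, a teaspoon) stand at least 25 mm clear of it.
- jar_green: Filled round glass jar of lime jam with a plain green lid (all one colour on top), 52 mm wide up to 55 mm high; lid 50 mm wide, its top at 70 mm; 0.15 to 0.31 kg. Origin: centre of its underside, z up. Starts upright on the worktop (z = 0), 40 mm or more from the next jar, side to side; unlisted small things (egg cups 44 mm high, a teaspoon) stand at least 25 mm clear of it.
- jar_blue: Filled round glass jar of blueberry jam with a plain blue lid (all one colour on top), 52 mm wide up to 55 mm high; lid 50 mm wide, its top at 70 mm; 0.15 to 0.31 kg. Origin: centre of its underside, z up. Starts upright on the worktop (z = 0), 40 mm or more from the next jar, side to side; unlisted small things (egg cups 44 mm high, a teaspoon) stand at least 25 mm clear of it.
- coaster_red: Plain red round coaster, 80 mm wide, 4 mm thick. Origin: centre of its underside, at z = 0.006 (top at z = 0.010). The four are fixed two by two, centres 100 mm apart, in a fixed wooden tray 200 mm square with a rim 18 mm high, 7 mm thick; low copper handles (18 mm high) stick out 26 mm on two sides.
- coaster_yellow: Plain yellow round coaster, 80 mm wide, 4 mm thick. Origin: centre of its underside, at z = 0.006 (top at z = 0.010). The four are fixed two by two, centres 100 mm apart, in a fixed wooden tray 200 mm square with a rim 18 mm high, 7 mm thick; low copper handles (18 mm high) stick out 26 mm on two sides.
- coaster_green: Plain green round coaster, 80 mm wide, 4 mm thick. Origin: centre of its underside, at z = 0.006 (top at z = 0.010). The four are fixed two by two, centres 100 mm apart, in a fixed wooden tray 200 mm square with a rim 18 mm high, 7 mm thick; low copper handles (18 mm high) stick out 26 mm on two sides.
- coaster_blue: Plain blue round coaster, 80 mm wide, 4 mm thick. Origin: centre of its underside, at z = 0.006 (top at z = 0.010). The four are fixed two by two, centres 100 mm apart, in a fixed wooden tray 200 mm square with a rim 18 mm high, 7 mm thick; low copper handles (18 mm high) stick out 26 mm on two sides.
- chutney_red: Look-alike that stays: jar of dark brown chutney with a red lid with a black disc, 32 mm wide, in the middle, 52 mm wide up to 55 mm high; lid 50 mm wide, its top at 70 mm; 0.15 to 0.31 kg. Origin: centre of its underside, z up. Starts upright on the worktop like the others.
- chutney_green: Look-alike that stays: jar of dark brown chutney with a green lid with a black disc, 32 mm wide, in the middle, 52 mm wide up to 55 mm high; lid 50 mm wide, its top at 70 mm; 0.15 to 0.31 kg. Origin: centre of its underside, z up. Starts upright on the worktop like the others.
Things that resemble listed ones, but are neither listed nor needed, are in the scene too. Of the things that look like the jar_red, take the one that is farthest to the robot's left at the start.

How it is judged:
By the outcome, as a careful person would: the job done as asked, in the order asked, and still so for the second after the job is handed in, with the robot touching nothing.
It also fails if it takes over 101 s, if anything falls off the work surface, if the arm or the gripper's body presses on something with over 40 N, if the wrist force passes 120 N, or if a joint passes its speed limit or range.

## Robot

A 6-joint arm with a two-finger parallel gripper is mounted at the origin on the work surface. World frame = base frame: x ahead of the robot, y to its left, z up, the work surface at z = 0. Lengths are in m, angles in rad, forces in N, time in s.
With the tool pointing down it reaches from about 0.25 to 0.725 m from the base axis. Payload 4 kg.
Tool frame: the origin (TCP) lies at the very end of the fingers, on their centre line; the grasp point (between the pads) lies 19 mm behind it; z points along the fingers, y is the line along which they close (so a half turn about z gives the same grasp; the last joint's range is limited). The gripper opens to 85 mm and grips with 20 to 120 N. Pads are 22 mm wide; open, the fingers measure 114 mm over their backs; the gripper's body (76 mm by 85 mm) begins 54 mm behind the grasp point. The pads swing forward as they close: fully open they stand 13 mm farther back than shut.
Start: joints at [-1.14, 0.241, 0.005, 1.335, 0, 1.571], TCP at [0.209, -0.454, 0.231] pointing down, gripper open.
Joint ranges: [-2.72, 2.72], [-1.05, 1.87], [-1.09, 1.28], [-1.99, 2.15], [-1.42, 1.44], [-3.14, 3.14]. Speed limits (rad/s): [2.79, 2.79, 3.14, 3.14, 3.14, 3.14].

## Interface

Orientations are given as a unit quaternion [x, y, z, w].
In Python, from workcell import telemetry, vision, workorder gives the robot as it stands.
- The arm moves only by the shell command python3 -m inch 'ROWS'. ROWS is JSON, a list of rows, each a list of 3 entries, a list of its own where there are three numbers: the turn, a rotation vector about the tool's x, y, z scaled (see below), then the shift along the tool's x, y, z scaled (see below), then the closure, from -1 (fully open) to 1 (shut). A call has 1 to 10 rows; each row shifts and turns the commanded pose from where the row before left it, along the tool's axes as they then stand; what a row does not reach is not made up. The controller multiplies each number of a shift by 0.3 m and each number of a turn by 360 degrees. A row lasts 1/12 s, in which the tool goes at most 41.7 mm and 7.16 degrees, less where a joint would pass 70% of its speed; a pose out of reach is approached as far as the arm can. A call with a number of a shift or a turn outside -1 to 1 is refused whole. A call with a gripper value outside its range is refused whole. The fingers move at their own pace and stop on an object; the grip force is fixed at half the most. Time passes only in rows, so rows that do not move let the fingers close. It gives the time, the measured TCP pose, the force, the opening and the grip force at its end, in the units of the state.
- telemetry.get_obs(): the state, without advancing time (a new reading comes with each control period).
- vision.camera(name): name is "scene" or "top" or "wrist"; returns a dict with "img" (384x512x3 uint8, red, green, blue), "fov_y" (degrees; the focal length in pixels is half the picture's height over the tangent of half this angle, whatever the lens; pixels are square), "cx", "cy" (the principal point, pixels), "pose" (4x4, takes a point from camera to world coordinates). Camera axes: x right, y up, looking along -z (the intrinsics and any distortion apply to the point x, -y, -z); pixel columns grow to the right and rows downward; lengths in m; the calibration is good to about 2 mm. The wrist camera is an equidistant fisheye: a pixel r from the principal point sees the ray r / f radians off the axis. A picture is of the moment at which its call begins. There is no depth.
- workorder.job_done(): hands the job in; it is judged then, once.
The state is a dict: "clock": time; "joint_pos": joint angles; "joint_vel": joint speeds; "tau": joint torques, N m; "eef_pos": TCP position; "tool_rot": TCP orientation; "ft_force": force on the tool from outside, world axes, zero at the start; "ft_torque": the same for the moment, N m; "grip_width": finger opening in m; "grasp_force": force on a finger pad.
Only numpy, scipy, OpenCV 4.12 (cv2) and the standard library are available. Lean on these libraries where they do the work, as an engineer would, in place of code of your own. Each camera call takes 0.05 s, during which the arm holds its last target. There are 200 camera calls.

## Working session

There is one attempt and no reset: what is moved stays moved. The work goes in short steps, Python scripts to look and compute and a shell command to move; the robot and the scene stay as the last step left them, time stands still between calls to the robot, and variables do not carry over. Pictures are saved under pics/ and viewed, at most 14 in all, crops included, and the job is handed in when it is done.

```bash
mkdir -p pics; python3 - <<'E'
from workcell import telemetry, vision
import cv2,pickle
o=telemetry.get_obs(); print(o)
for n in("top","scene"):
    c=vision.camera(n); pickle.dump(c,open(n+".pkl","wb")); print(n,c["fov_y"],c["cx"],c["cy"],c["pose"].round(3).tolist(),[k for k in c])
    cv2.imwrite(f"pics/{n}0.png",cv2.cvtColor(c["img"],cv2.COLOR_RGB2BGR))
E
```

```text
{'clock': 0.0, 'joint_pos': array([-1.13999947e+00,  2.41397541e-01,  3.68035767e-03,  1.33520339e+00,
        1.66669420e-05,  1.57079099e+00]), 'joint_vel': array([-1.68264617e-04, -7.20262404e-04, -1.46041474e-04,  2.04585568e-03,
        9.18111199e-04,  1.98025052e-05]), 'tau': array([ 5.62639343e-04, -3.72319758e+01,  2.52407652e+01,  1.68231258e-02,
        1.24661178e-04, -5.93363225e-07]), 'eef_pos': array([ 0.20852851, -0.45371926,  0.23040394]), 'tool_rot': array([ 9.76890194e-01,  2.13739142e-01, -2.18871053e-04, -1.03936087e-03]), 'ft_force': array([0.98475405, 0.28953477, 0.44202596]), 'ft_torque': array([-0.04325116, -0.02416347,  0.05825834]), 'grasp_force': 0.0, 'grip_width': 0.08545095549150707}
top 55.31471396061614 252.36281857943655 194.74791669236015 [[-0.009, 0.994, -0.106, 0.446], [-1.0, -0.009, -0.001, 0.005], [-0.002, 0.106, 0.994, 0.825], [0.0, 0.0, 0.0, 1.0]] ['img', 'fov_y', 'cx', 'cy', 'pose']
scene 48.013704725519815 251.98959979903393 192.714607024173 [[-0.872, -0.252, 0.42, 0.963], [0.49, -0.479, 0.728, 0.752], [0.017, 0.84, 0.542, 0.588], [0.0, 0.0, 0.0, 1.0]] ['img', 'fov_y', 'cx', 'cy', 'pose']
```

View pics/top0.png

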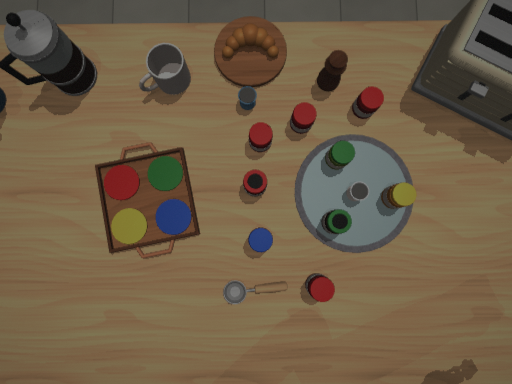

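View pics/scene0.png

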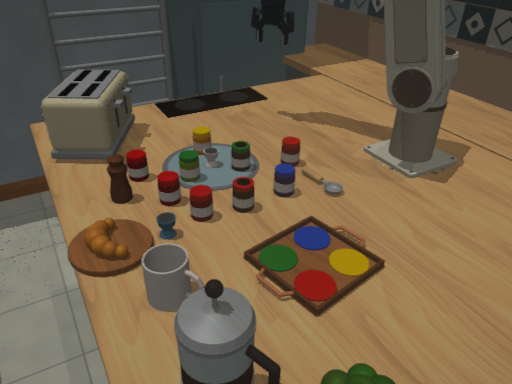

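Top view shows the tray at left (about 148,200), with red/green/yellow/blue coasters. Plain red lids are at (261,135), (303,118), (370,100) and (320,288), the leftmost being (261,135). Blue is at (260,240), green at (341,155) and yellow at (402,195). The chutneys are at (255,182) and (338,222). Green, yellow and one chutney stand on a round disc which may turn, so I'm measuring and checking for motion.

```bash
cat > h.py <<'E'
import numpy as np,cv2
from scipy.spatial.transform import Rotation as R
def plane(c,uv,z):
    uv=np.atleast_2d(uv).astype(float); f=192/np.tan(np.radians(c["fov_y"])/2)
    x=(uv[:,0]-c["cx"])/f; y=(uv[:,1]-c["cy"])/f
    d=np.c_[x,-y,-np.ones(len(x))]@c["pose"][:3,:3].T; p=c["pose"][:3,3]
    return p+d*((z-p[2])/d[:,2])[:,None]
RG={"red":[(0,6),(174,180)],"yellow":[(19,32)],"green":[(50,75)],"blue":[(108,128)]}
def blobs(c,amin=150):
    hsv=cv2.cvtColor(c["img"],cv2.COLOR_RGB2HSV); out=[]
    for n,rs in RG.items():
        m=sum(cv2.inRange(hsv,(a,150,70),(b,255,255)) for a,b in rs)
        for k in cv2.findContours(m,cv2.RETR_EXTERNAL,cv2.CHAIN_APPROX_NONE)[0]:
            if cv2.contourArea(k)>amin: out.append((n,k[:,0,:],cv2.contourArea(k)))
    return out
def lid(c,k,z=.07):
    # outer edge (away from the camera's nadir) belongs to the lid top
    P=plane(c,k,z)[:,:2]; n=c["pose"][:2,3]; r=P.mean(0)-n; r/=np.linalg.norm(r); t=np.array([-r[1],r[0]])
    a=P@r; b=P@t
    return r*(a.max()+.0008-.025)+t*(b.max()+b.min())/2, b.max()-b.min()
E
python3 - <<'E'
from h import *; import pickle
from workcell import vision
c=pickle.load(open("top.pkl","rb")); c2=vision.camera("top")
d=cv2.absdiff(c["img"],c2["img"]).max(2); print("diff",(d>40).sum(),np.argwhere(d>40).mean(0) if (d>40).any() else "")
for n,k,a in blobs(c):
    m=k.mean(0)
    if m[0]<215: print("COASTER",n,a,plane(c,m,.01)[0].round(4),cv2.minEnclosingCircle(k)); continue
    print(n,m.round(),a,*lid(c,k))
cv2.imwrite("pics/top1.png",cv2.resize(cv2.cvtColor(c2["img"],cv2.COLOR_RGB2BGR)[70:310,210:430],None,fx=2.5,fy=2.5,interpolation=cv2.INTER_CUBIC))
s=pickle.load(open("scene.pkl","rb")); cv2.imwrite("pics/s1.png",cv2.resize(cv2.cvtColor(s["img"],cv2.COLOR_RGB2BGR)[110:260,90:350],None,fx=3,fy=3,interpolation=cv2.INTER_CUBIC))
E
```

```text
diff 0 
red [322. 289.] 446.0 [ 0.33452044 -0.1322998 ] 0.04834023331799309
red [255. 181.] 402.5 [0.55513334 0.00156842] 0.04809961762111019
COASTER red 944.0 [0.565  0.3013 0.01  ] ((121.0, 182.0), 18.027854919433594)
red [260. 133.] 384.0 [ 0.65797144 -0.01125019] 0.04721502699720403
red [305. 113.] 380.5 [ 0.69982545 -0.10550903] 0.049300991576806286
red [372.  97.] 370.0 [ 0.73406031 -0.25022356] 0.048439600363870794
COASTER yellow 981.5 [0.4669 0.2815 0.01  ] ((128.66233825683594, 225.67532348632812), 18.4000186920166)
yellow [404. 194.] 401.0 [ 0.52590155 -0.3082626 ] 0.04645224193474151
blue [260. 240.] 390.5 [ 0.43533555 -0.00808818] 0.045429323260006815
COASTER blue 897.5 [0.4866 0.1838 0.01  ] ((172.80380249023438, 216.5253143310547), 17.482397079467773)
```

View pics/top1.png

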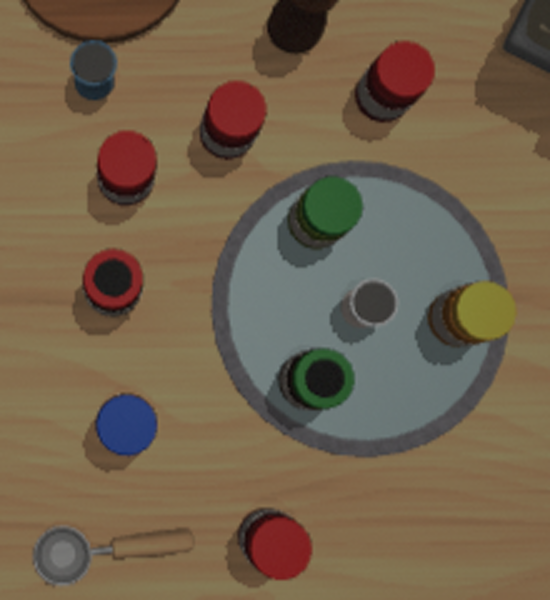

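View pics/s1.png

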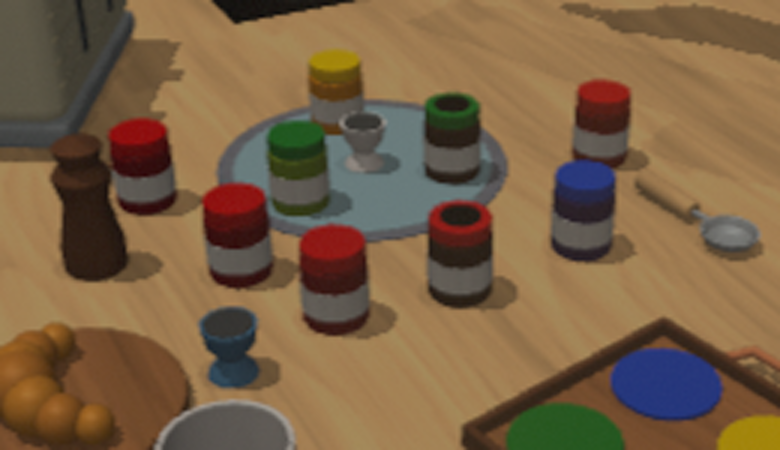

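The disc is flat and still, like a mat, and the leftmost plain red jar is the one at (260,133). I'll use a single closing direction for everything, along the tray diagonal (azimuth about -33°), which clears all the neighbours. Next I get the green items and turn the tool.

```bash
python3 -m inch '[[[0,0,-0.0177],[0,0,0.06],-1],[[0,0,-0.0177],[0,0,0.06],-1],[[0,0,-0.0177],[0,0,0.06],-1],[[0,0,-0.0177],[0,0,0.06],-1],[[0,0,-0.0177],[0,0,0.06],-1],[[0,0,0],[0,0,0],-1]]'
sed -i 's/(50,75)/(45,85)/; s/,150,70)/,120,45)/' h.py
cat >> h.py <<'E'
def go(x,y,z):
    "shift in tool axes, scaled units, to a world TCP target"
    from workcell import telemetry
    o=telemetry.get_obs(); r=R.from_quat(o["tool_rot"]); d=np.array([x,y,z])-o["eef_pos"]
    M=r.as_matrix(); print("t",o["clock"],"tcp",o["eef_pos"].round(4),"w",round(o["grip_width"],4),"gf",o["grasp_force"],"y az",np.degrees(np.arctan2(M[1,1],M[0,1])).round(2),"tool z",M[:,2].round(4),"j",o["joint_pos"].round(2))
    s=M.T@d/.3; print("shift",s.round(4),"rows>=",np.linalg.norm(s)/.139)
E
python3 - <<'E'
from h import *; import pickle
c=pickle.load(open("top.pkl","rb"))
for n,k,a in blobs(c):
    m=k.mean(0)
    if m[0]<215: print("COASTER",n,a,plane(c,m,.01)[0].round(4),cv2.minAreaRect(k)[1]); continue
    print(n,m.round(),a,*lid(c,k))
go(.4345,-.0085,.14)
E
```

```text
clock: 0.65
eef_pos: [0.2075, -0.4516, 0.1375]
tool_rot: [0.88, 0.474, 0.0, -0.004]
ft_force: [0.2, 0.5, -0.4]
grip_width: 0.0857
grasp_force: 0.0
red [321. 288.] 479.5 [ 0.33451702 -0.13229941] 0.04833647919097522
red [255. 181.] 416.5 [0.55512932 0.00156922] 0.04809636876759329
COASTER red 946.5 [0.5647 0.301  0.01  ] (34.64822769165039, 35.35533905029297)
red [260. 134.] 414.0 [ 0.65797141 -0.01125011] 0.0472148454427092
red [304. 114.] 415.5 [ 0.6998258  -0.10550958] 0.04929996825717947
red [371.  98.] 431.5 [ 0.73406006 -0.25022374] 0.048440191280228084
COASTER yellow 983.5 [0.4668 0.2815 0.01  ] (36.0, 35.0)
yellow [404. 194.] 443.0 [ 0.52647481 -0.30888649] 0.0475275215946408
green [339. 221.] 385.0 [ 0.4708526  -0.17035163] 0.045710087799186006
COASTER green 902.0 [0.5846 0.2037 0.01  ] (33.23401641845703, 34.64822769165039)
green [342. 152.] 363.0 [ 0.61518326 -0.18323896] 0.045861211743666475
blue [260. 240.] 406.0 [ 0.43504541 -0.00820703] 0.04779047720799856
COASTER blue 919.0 [0.4865 0.1835 0.01  ] (33.98823165893555, 34.882659912109375)
t 0.65 tcp [ 0.2075 -0.4516  0.1375] w 0.0857 gf 0.0 y az -33.36 tool z [-0.0032  0.0071 -1.    ] j [-1.14  0.3  -0.16  1.11  0.    1.01]
shift [ 1.6496e+00 -1.8020e-01 -3.0000e-04] rows>= 11.938085728178002
```

```bash
python3 -m inch '[[[0,0,0],[0.127,-0.0139,0],-1],[[0,0,0],[0.127,-0.0139,0],-1],[[0,0,0],[0.127,-0.0139,0],-1],[[0,0,0],[0.127,-0.0139,0],-1],[[0,0,0],[0.127,-0.0139,0],-1],[[0,0,0],[0.127,-0.0139,0],-1],[[0,0,0],[0.127,-0.0139,0],-1],[[0,0,0],[0.127,-0.0139,0],-1],[[0,0,0],[0.127,-0.0139,0],-1],[[0,0,0],[0.127,-0.0139,0],-1]]' >/dev/null
python3 -m inch '[[[0,0,0],[0.127,-0.0139,0],-1],[[0,0,0],[0.127,-0.0139,0],-1],[[0,0,0],[0.127,-0.0139,0],-1],[[0,0,0],[0,0,0],-1],[[0,0,0],[0,0,0],-1]]'
python3 - <<'E'
from h import *; from workcell import vision
go(.4350,-.0085,.016)
c=vision.camera("wrist"); print(c["fov_y"],c["cx"],c["cy"],c["pose"].round(4).tolist())
cv2.imwrite("pics/w1.png",cv2.cvtColor(c["img"],cv2.COLOR_RGB2BGR))
f=192/np.tan(np.radians(c["fov_y"])/2)
hsv=cv2.cvtColor(c["img"],cv2.COLOR_RGB2HSV)
def fe(uv,z):
    uv=np.atleast_2d(uv).astype(float); q=uv-[c["cx"],c["cy"]]; r=np.linalg.norm(q,axis=1)+1e-9; th=r/f
    d=np.c_[np.sin(th)*q[:,0]/r,-np.sin(th)*q[:,1]/r,-np.cos(th)]@c["pose"][:3,:3].T; p=c["pose"][:3,3]
    return p+d*((z-p[2])/d[:,2])[:,None]
for n,k,a in blobs(c):
    P=fe(k,.07)[:,:2]; (x,y),r=cv2.minEnclosingCircle(P.astype(np.float32)*1000); print(n,k.mean(0),a,x,y,r)
E
```

```text
clock: 1.9
eef_pos: [0.4377, -0.0095, 0.1421]
tool_rot: [0.88, 0.475, 0.0, 0.0]
ft_force: [-0.2, -1.1, 1.1]
grip_width: 0.0856
grasp_force: 0.0
t 1.9 tcp [ 0.4377 -0.0095  0.1421] w 0.0856 gf 0.0 y az -33.32 tool z [ 1.e-03 -3.e-04 -1.e+00] j [-0.02  0.18 -0.31  1.07 -0.    2.13]
shift [-0.0024 -0.0096  0.4202] rows>= 3.023643704609455
65.70646984690485 252.14913625936092 192.31965128194898 [[0.8356, 0.5297, 0.1458, 0.4749], [-0.5494, 0.8054, 0.2226, 0.0473], [0.0005, -0.2661, 0.964, 0.2866], [0.0, 0.0, 0.0, 1.0]]
red [501.85964912 135.49122807] 872.0 674.4520263671875 -89.42127227783203 25.2043399810791
red [369.63934426 107.7704918 ] 2886.5 554.3357543945312 3.2139861583709717 25.77878761291504
red [455.35542169  69.24698795] 2508.0 647.8842163085938 -6.932905197143555 34.759803771972656
green [483.35294118 238.41911765] 970.0 612.771484375 -178.33294677734375 30.0734806060791
blue [245.22018349 205.14984709] 2022.5 434.1935119628906 -7.265713214874268 24.108774185180664
blue [181.35087719  10.55555556] 1688.5 480.09912109375 151.17349243164062 30.117759704589844
```

View pics/w1.png

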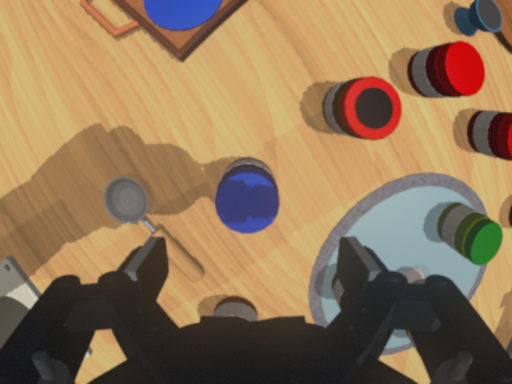

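The wrist view shows the blue jar at (245,205) between the fingers, and its position agrees with the top view to about 1 mm. Descend and grip.

```bash
python3 -m inch '[[[0,0,0],[-0.0004,-0.0012,0.06],-1],[[0,0,0],[-0.0004,-0.0012,0.08],-1],[[0,0,0],[-0.0004,-0.0012,0.08],-1],[[0,0,0],[-0.0004,-0.0012,0.08],-1],[[0,0,0],[-0.0004,-0.0012,0.07],-1],[[0,0,0],[0,-0.0012,0.05],-1],[[0,0,0],[0,0,0],-1],[[0,0,0],[0,0,0],-1]]'
python3 -m inch '[[[0,0,0],[0,0,0],1],[[0,0,0],[0,0,0],1],[[0,0,0],[0,0,0],1],[[0,0,0],[0,0,0],1],[[0,0,0],[0,0,0],1],[[0,0,0],[0,0,0],1],[[0,0,0],[0,0,0],1],[[0,0,0],[0,0,0],1]]'
```

```text
clock: 2.62
eef_pos: [0.4333, -0.0118, 0.0151]
tool_rot: [0.882, 0.472, -0.001, -0.0]
ft_force: [0.2, 0.0, 0.6]
grip_width: 0.0852
grasp_force: 0.0
clock: 3.28
eef_pos: [0.4356, -0.0107, 0.0168]
tool_rot: [0.881, 0.474, 0.001, 0.001]
ft_force: [-0.4, -0.8, 6.5]
grip_width: 0.0507
grasp_force: 61.6
```

```bash
cat >> h.py <<'E'
def avg(n=6):
    from workcell import telemetry,vision
    P=[];Q=[]
    for i in range(n):
        o=telemetry.get_obs(); P.append(o["eef_pos"]);Q.append(o["tool_rot"]); vision.camera("top")
    return np.mean(P,0),R.from_quat(Q).mean(),o,np.std(P,0)
def ga(x,y,z,n=5):
    p,r,o,s=avg(n); M=r.as_matrix(); print("t",o["clock"],"tcp",p.round(4),"sd",s.round(4),"w",round(o["grip_width"],4),"gf",round(o["grasp_force"],1),"f",o["ft_force"].round(1),"az",np.degrees(np.arctan2(M[1,1],M[0,1])).round(2),"tz",M[:,2].round(4),"j",o["joint_pos"].round(2))
    s=M.T@(np.array([x,y,z])-p)/.3; print("shift",s.round(4),"rows>=",np.linalg.norm(s)/.139); return p,M
E
python3 - <<'E'
from h import *
p,M=ga(.4865,.1835,.13); print("jar-tcp in tool",M.T@(np.array([.4348,-.0080,p[2]])-p))
E
python3 -m inch '[[[0,0,0],[0,0,-0.04],1],[[0,0,0],[0,0,-0.08],1],[[0,0,0],[0,0,-0.1],1],[[0,0,0],[0,0,-0.1],1],[[0,0,0],[0,0,-0.06],1],[[0,0,0],[0,0,0],1],[[0,0,0],[0,0,0],1]]'
python3 - <<'E'
from h import *
p,M=ga(.4865,.1835,.13)
E
```

```text
t 3.4833 tcp [ 0.4356 -0.0107  0.0168] sd [0. 0. 0.] w 0.051 gf 61.6 f [-0.9 -1.4  4.8] az -33.47 tz [ 2.6e-03 -5.0e-04 -1.0e+00] j [-0.02  0.34 -0.49  0.74 -0.    2.13]
shift [ 0.634  -0.2144 -0.3771] rows>= 5.526589288606537
jar-tcp in tool [ 1.81714363e-03 -2.11047188e-03 -3.29893965e-06]
clock: 4.12
eef_pos: [0.4355, -0.0105, 0.1305]
tool_rot: [0.881, 0.474, 0.002, 0.001]
ft_force: [-0.8, 0.3, -2.2]
grip_width: 0.051
grasp_force: 62.7
t 4.3167 tcp [ 0.4339 -0.0105  0.1288] sd [0.0009 0.     0.001 ] w 0.0512 gf 62.7 f [ 0.1  0.  -1.9] az -33.46 tz [-8.e-04 -0.e+00 -1.e+00] j [-0.02  0.19 -0.34  1.04 -0.    2.13]
shift [ 0.6361 -0.2102 -0.0042] rows>= 4.819676613222083
```

```bash
python3 -m inch '[[[0,0,0],[0.07,-0.023,0],1],[[0,0,0],[0.107,-0.036,0],1],[[0,0,0],[0.126,-0.042,0],1],[[0,0,0],[0.126,-0.042,0],1],[[0,0,0],[0.126,-0.042,0],1],[[0,0,0],[0.077,-0.025,0],1],[[0,0,0],[0,0,0],1],[[0,0,0],[0,0,0],1],[[0,0,0],[0,0,0],1]]'
python3 - <<'E'
from h import *; import pickle
p,M=ga(.4865,.1835,.029)
from workcell import vision
c=vision.camera("wrist"); cv2.imwrite("pics/w2.png",cv2.cvtColor(c["img"],cv2.COLOR_RGB2BGR))
E
```

```text
clock: 5.12
eef_pos: [0.4854, 0.1818, 0.128]
tool_rot: [0.881, 0.474, -0.002, 0.0]
ft_force: [-0.1, 0.1, -1.7]
grip_width: 0.0507
grasp_force: 62.8
t 5.3167 tcp [0.4857 0.1813 0.1286] sd [0.0003 0.0003 0.0004] w 0.0509 gf 62.8 f [ 0.  -0.1 -1.6] az -33.52 tz [-1.8e-03 -9.0e-04 -1.0e+00] j [ 0.36  0.35 -0.13  1.1  -0.    2.51]
shift [ 0.0081 -0.0016  0.332 ] rows>= 2.3893410534943174
```

View pics/w2.png

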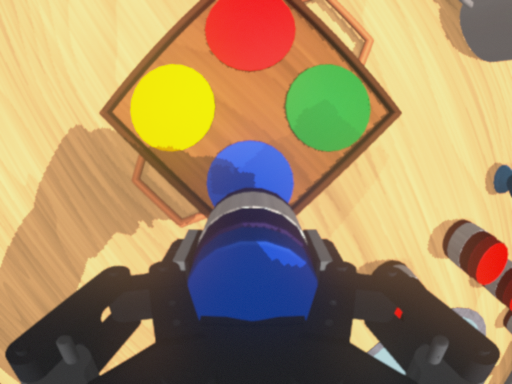

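The wrist view shows the blue jar firmly held, right over the blue coaster (250,180), with nothing else in the way. Lower gently.

```bash
python3 -m inch '[[[0,0,0],[0.004,0,0.06],1],[[0,0,0],[0,0,0.08],1],[[0,0,0],[0,0,0.08],1],[[0,0,0],[0,0,0.06],1],[[0,0,0],[0,0,0.03],1],[[0,0,0],[0,0,0.016],1],[[0,0,0],[0,0,0],1],[[0,0,0],[0,0,0],1]]'
python3 -m inch '[[[0,0,0],[0,0,0.005],1],[[0,0,0],[0,0,0],1]]'
python3 -m inch '[[[0,0,0],[0,0,0.003],1],[[0,0,0],[0,0,0],1]]'
```

```text
clock: 6.08
eef_pos: [0.4879, 0.1835, 0.0323]
tool_rot: [0.881, 0.473, 0.001, 0.0]
ft_force: [-0.4, 0.5, -0.8]
grip_width: 0.051
grasp_force: 62.8
clock: 6.25
eef_pos: [0.4881, 0.1837, 0.0311]
tool_rot: [0.881, 0.474, 0.001, 0.0]
ft_force: [-0.2, 0.6, -1.8]
grip_width: 0.0508
grasp_force: 62.8
clock: 6.42
eef_pos: [0.4875, 0.1836, 0.0296]
tool_rot: [0.881, 0.474, 0.001, 0.0]
ft_force: [-1.4, -0.3, -2.0]
grip_width: 0.0508
grasp_force: 62.8
```

```bash
for i in 1; do python3 -m inch '[[[0,0,0],[0,0,0.004],1],[[0,0,0],[0,0,0],1]]' | grep -E "pos|force"; python3 -m inch '[[[0,0,0],[0,0,0.003],1],[[0,0,0],[0,0,0],1]]'| grep -E "pos|force"; python3 -m inch '[[[0,0,0],[0,0,0.003],1],[[0,0,0],[0,0,0],1]]'| grep -E "pos|force"; done
```

```text
eef_pos: [0.4871, 0.1834, 0.0279]
ft_force: [-0.2, 0.3, -1.6]
grasp_force: 62.8
eef_pos: [0.4871, 0.1834, 0.0269]
ft_force: [1.0, 0.6, -1.8]
grasp_force: 62.8
eef_pos: [0.4871, 0.1834, 0.0268]
ft_force: [-1.7, -0.3, 4.3]
grasp_force: 63.5
```

Contact. Release and rise.

```bash
python3 -m inch '[[[0,0,0],[0,0,0],0.2],[[0,0,0],[0,0,0],0],[[0,0,0],[0,0,0],-0.5],[[0,0,0],[0,0,0],-1],[[0,0,0],[0,0,0],-1],[[0,0,0],[0,0,0],-1],[[0,0,0],[0,0,-0.04],-1],[[0,0,0],[0,0,-0.08],-1],[[0,0,0],[0,0,-0.13],-1],[[0,0,0],[0,0,-0.13],-1]]'
python3 - <<'E'
from h import *; import pickle
p,M=ga(.6585,-.0113,.135)
E
```

```text
clock: 7.75
eef_pos: [0.4858, 0.1829, 0.1399]
tool_rot: [0.881, 0.474, -0.002, -0.0]
ft_force: [1.0, 0.4, 0.6]
grip_width: 0.0853
grasp_force: 0.0
t 7.95 tcp [0.4894 0.1842 0.1443] sd [0.0021 0.0008 0.0034] w 0.0856 gf 0.0 f [-0.5 -0.6  0.3] az -33.46 tz [ 0.0063  0.0023 -1.    ] j [ 0.36  0.34 -0.1   1.13 -0.    2.51]
shift [-0.2331  0.8296  0.033 ] rows>= 6.2039329143634125
```

```bash
python3 -m inch '[[[0,0,0],[-0.0293,0.104,0],-1],[[0,0,0],[-0.0293,0.104,0],-1],[[0,0,0],[-0.0293,0.104,0],-1],[[0,0,0],[-0.0293,0.104,0],-1],[[0,0,0],[-0.0293,0.104,0],-1],[[0,0,0],[-0.0293,0.104,0],-1],[[0,0,0],[-0.0293,0.104,0],-1],[[0,0,0],[-0.0293,0.104,0],-1],[[0,0,0],[0,0,0],-1],[[0,0,0],[0,0,0],-1]]'
python3 - <<'E'
from h import *; from workcell import vision
c=vision.camera("top")
for n,k,a in blobs(c,60):
    m=k.mean(0)
    if n=="blue": print(n,m,a,lid(c,k,.08))
c=vision.camera("wrist"); f=192/np.tan(np.radians(c["fov_y"])/2)
def fe(uv,z):
    uv=np.atleast_2d(uv).astype(float); q=uv-[c["cx"],c["cy"]]; r=np.linalg.norm(q,axis=1)+1e-9; th=r/f
    d=np.c_[np.sin(th)*q[:,0]/r,-np.sin(th)*q[:,1]/r,-np.cos(th)]@c["pose"][:3,:3].T; p=c["pose"][:3,3]
    return p+d*((z-p[2])/d[:,2])[:,None]
for n,k,a in blobs(c):
    P=fe(k,.07)[:,:2]; (x,y),r=cv2.minEnclosingCircle(P.astype(np.float32)*1000); print(n,k.mean(0),a,x,y,r)
p,M=ga(.6585,-.0113,.016)
E
```

```text
clock: 8.83
eef_pos: [0.6559, -0.0146, 0.1367]
tool_rot: [0.881, 0.472, -0.002, -0.001]
ft_force: [-0.1, 0.1, 0.2]
grip_width: 0.0853
grasp_force: 0.0
blue [172.01360544 216.18367347] 644.5 (array([0.48676779, 0.18341744]), np.float64(0.07066896239615661))
red [333.54700855 256.96581197] 334.5 688.66162109375 -93.65290832519531 22.854951858520508
red [363.86915888 240.76635514] 449.5 710.3047485351562 -95.1427230834961 24.605714797973633
red [145.85858586 239.79292929] 820.0 558.4177856445312 4.935935974121094 26.946989059448242
red [253.2513089  195.62827225] 3180.5 658.7840576171875 -9.314469337463379 25.90446662902832
red [30.47368421 13.96240602] 1320.5 592.5669555664062 246.57769775390625 31.85516357421875
yellow [ 3.66666667 70.25225225] 406.5 528.9859619140625 222.7894287109375 27.096345901489258
green [77.93617021 50.91489362] 3330.0 608.1207885742188 169.68472290039062 30.90584373474121
blue [  2.82278481 128.17721519] 200.5 497.89068603515625 176.6135711669922 17.213300704956055
blue [ 37.00510204 122.67857143] 999.0 531.5098876953125 154.21487426757812 30.975419998168945
t 9.1333 tcp [ 0.6555 -0.0119  0.1391] sd [0.0003 0.0003 0.0008] w 0.0855 gf 0.0 f [-0.3  0.2  0.2] az -33.4 tz [-2.4e-03  3.0e-04 -1.0e+00] j [-0.02  0.6   0.31  1.29  0.    2.14]
shift [0.0078 0.0082 0.4103] rows>= 2.952796076743082
```

```bash
python3 -m inch '[[[0,0,0],[0.004,0.003,0.06],-1],[[0,0,0],[0.004,0.003,0.08],-1],[[0,0,0],[0,0,0.08],-1],[[0,0,0],[0,0,0.08],-1],[[0,0,0],[0,0,0.07],-1],[[0,0,0],[0,0,0.04],-1],[[0,0,0],[0,0,0],-1],[[0,0,0],[0,0,0],-1]]'
python3 -m inch '[[[0,0,0],[0,0,0],1],[[0,0,0],[0,0,0],1],[[0,0,0],[0,0,0],1],[[0,0,0],[0,0,0],1],[[0,0,0],[0,0,0],1],[[0,0,0],[0,0,0],1],[[0,0,0],[0,0,0],1],[[0,0,0],[0,0,0],1]]'
python3 - <<'E'
from h import *
p,M=ga(.5647,.301,.13,3); print("jar-tcp in tool",M.T@(np.array([.6586,-.0105,p[2]])-p))
E
python3 -m inch '[[[0,0,0],[0,0,-0.04],1],[[0,0,0],[0,0,-0.08],1],[[0,0,0],[0,0,-0.1],1],[[0,0,0],[0,0,-0.1],1],[[0,0,0],[0,0,-0.06],1],[[0,0,0],[0,0,0],1],[[0,0,0],[0,0,0],1],[[0,0,0],[0,0,0],1]]'
python3 - <<'E'
from h import *
p,M=ga(.5647,.301,.13,3)
E
```

```text
clock: 9.85
eef_pos: [0.6591, -0.0115, 0.0171]
tool_rot: [0.881, 0.474, -0.0, -0.0]
ft_force: [-0.3, 0.2, 0.5]
grip_width: 0.0855
grasp_force: 0.0
clock: 10.52
eef_pos: [0.6609, -0.0118, 0.0193]
tool_rot: [0.881, 0.474, 0.002, 0.001]
ft_force: [-1.1, 0.3, 6.0]
grip_width: 0.0508
grasp_force: 63.1
t 10.6167 tcp [ 0.6608 -0.0118  0.0193] sd [0. 0. 0.] w 0.0507 gf 63.1 f [-0.4  0.3  6.1] az -33.46 tz [ 3.7e-03  3.0e-04 -1.0e+00] j [-0.02  0.7   0.17  1.03  0.    2.14]
shift [ 0.694  -0.8411 -0.3698] rows>= 8.283545553404714
jar-tcp in tool [-1.81464654e-04 -2.57662751e-03 -7.85827001e-06]
clock: 11.33
eef_pos: [0.6582, -0.0119, 0.1294]
tool_rot: [0.881, 0.474, -0.001, -0.001]
ft_force: [-0.3, 0.2, -2.2]
grip_width: 0.0509
grasp_force: 62.7
t 11.4333 tcp [ 0.6579 -0.0119  0.1288] sd [0.0002 0.     0.0004] w 0.0507 gf 62.7 f [-0.2  0.6 -2. ] az -33.46 tz [-0.0041  0.     -1.    ] j [-0.02  0.61  0.31  1.27 -0.    2.14]
shift [ 0.6988 -0.8343 -0.0026] rows>= 7.829603418930749
```

```bash
python3 -m inch '[[[0,0,0],[0.04,-0.048,0],1],[[0,0,0],[0.08,-0.0955,0],1],[[0,0,0],[0.08,-0.0955,0],1],[[0,0,0],[0.08,-0.0955,0],1],[[0,0,0],[0.08,-0.0955,0],1],[[0,0,0],[0.08,-0.0955,0],1],[[0,0,0],[0.08,-0.0955,0],1],[[0,0,0],[0.08,-0.0955,0],1],[[0,0,0],[0.06,-0.0716,0],1],[[0,0,0],[0.039,-0.0463,0],1]]'>/dev/null
python3 -m inch '[[[0,0,0],[0,0,0],1],[[0,0,0],[0,0,0],1],[[0,0,0],[0,0,0],1]]'
python3 - <<'E'
from h import *
p,M=ga(.5647,.301,.0295,3)
E
```

```text
clock: 12.57
eef_pos: [0.5657, 0.3004, 0.1299]
tool_rot: [0.881, 0.474, -0.001, 0.0]
ft_force: [0.1, 0.2, -2.2]
grip_width: 0.0508
grasp_force: 62.9
t 12.6667 tcp [0.5661 0.3    0.1302] sd [0.0002 0.0003 0.0002] w 0.0506 gf 62.9 f [-0.2  0.7 -1.5] az -33.51 tz [-0.0014 -0.0012 -1.    ] j [ 0.49  0.58  0.25  1.24 -0.    2.64]
shift [ 0.0008 -0.0054  0.3356] rows>= 2.4145543396410307
```

```bash
python3 -m inch '[[[0,0,0],[0.0,-0.005,0.06],1],[[0,0,0],[0,0,0.08],1],[[0,0,0],[0,0,0.08],1],[[0,0,0],[0,0,0.05],1],[[0,0,0],[0,0,0.03],1],[[0,0,0],[0,0,0.014],1],[[0,0,0],[0,0,0.008],1],[[0,0,0],[0,0,0],1]]'|grep -E "pos|ft_f"
python3 -m inch '[[[0,0,0],[0,0,0.006],1],[[0,0,0],[0,0,0],1]]'|grep -E "pos|ft_f"
python3 -m inch '[[[0,0,0],[0,0,0.003],1],[[0,0,0],[0,0,0],1]]'|grep -E "pos|ft_f"
python3 -m inch '[[[0,0,0],[0,0,0.003],1],[[0,0,0],[0,0,0],1]]'|grep -E "pos|ft_f"
```

```text
eef_pos: [0.5656, 0.3018, 0.035]
ft_force: [-0.2, 0.6, -1.9]
eef_pos: [0.5657, 0.3023, 0.0338]
ft_force: [-1.0, -0.7, -3.0]
eef_pos: [0.5653, 0.3022, 0.0324]
ft_force: [0.0, -0.1, -1.6]
eef_pos: [0.5649, 0.302, 0.031]
ft_force: [-0.1, 0.2, -2.3]
```

```bash

python3 -m inch '[[[0,0,0],[0,0,0.003],1],[[0,0,0],[0,0,0],1]]'|grep -E "pos|ft_f"
python3 -m inch '[[[0,0,0],[0,0,0.003],1],[[0,0,0],[0,0,0],1]]'|grep -E "pos|ft_f"
python3 -m inch '[[[0,0,0],[0,0,0.002],1],[[0,0,0],[0,0,0],1]]'|grep -E "pos|ft_f"
```

```text
eef_pos: [0.5648, 0.3019, 0.0298]
ft_force: [0.2, 0.1, -2.8]
eef_pos: [0.565, 0.302, 0.0294]
ft_force: [0.4, -0.7, -0.3]
eef_pos: [0.565, 0.302, 0.0294]
ft_force: [-2.6, -0.7, 4.7]
```

Contact. Release, rise, and go toward green.

```bash
python3 -m inch '[[[0,0,0],[0,0,0],0.2],[[0,0,0],[0,0,0],0],[[0,0,0],[0,0,0],-0.5],[[0,0,0],[0,0,0],-1],[[0,0,0],[0,0,0],-1],[[0,0,0],[0,0,0],-1],[[0,0,0],[0,0,-0.04],-1],[[0,0,0],[0,0,-0.08],-1],[[0,0,0],[0,0,-0.12],-1],[[0,0,0],[0,0,-0.12],-1]]' >/dev/null
python3 -m inch '[[[0,0,0],[0,0,0],-1],[[0,0,0],[0,0,0],-1],[[0,0,0],[0,0,0],-1]]' >/dev/null
python3 - <<'E'
from h import *
p,M=ga(.6157,-.1835,.135,3)
E
```

```text
t 15.5667 tcp [0.5645 0.3017 0.1361] sd [0.0004 0.0002 0.0009] w 0.0858 gf 0.0 f [ 0.3 -0.3  0.4] az -33.46 tz [-9.e-04 -5.e-04 -1.e+00] j [0.49 0.57 0.25 1.25 0.   2.65]
shift [-1.2551  1.0341  0.0044] rows>= 11.699340295493196
```

```bash
python3 -m inch '[[[0,0,0],[-0.0897,0.0739,0],-1],[[0,0,0],[-0.0897,0.0739,0],-1],[[0,0,0],[-0.0897,0.0739,0],-1],[[0,0,0],[-0.0897,0.0739,0],-1],[[0,0,0],[-0.0897,0.0739,0],-1],[[0,0,0],[-0.0897,0.0739,0],-1],[[0,0,0],[-0.0897,0.0739,0],-1],[[0,0,0],[-0.0897,0.0739,0],-1],[[0,0,0],[-0.0897,0.0739,0],-1],[[0,0,0],[-0.0897,0.0739,0],-1]]' >/dev/null
python3 -m inch '[[[0,0,0],[-0.0897,0.0739,0],-1],[[0,0,0],[-0.0897,0.0739,0],-1],[[0,0,0],[-0.0897,0.0739,0],-1],[[0,0,0],[-0.0897,0.0739,0],-1],[[0,0,0],[0,0,0],-1],[[0,0,0],[0,0,0],-1],[[0,0,0],[0,0,0],-1]]' >/dev/null
cat >> h.py <<'E'
def wrist(z=.07):
    from workcell import vision
    c=vision.camera("wrist"); f=192/np.tan(np.radians(c["fov_y"])/2)
    for n,k,a in blobs(c):
        uv=k.astype(float); q=uv-[c["cx"],c["cy"]]; r=np.linalg.norm(q,axis=1)+1e-9; th=r/f
        d=np.c_[np.sin(th)*q[:,0]/r,-np.sin(th)*q[:,1]/r,-np.cos(th)]@c["pose"][:3,:3].T; p=c["pose"][:3,3]
        P=(p+d*((z-p[2])/d[:,2])[:,None])[:,:2]; (x,y),r=cv2.minEnclosingCircle(P.astype(np.float32)*1000); print(n,k.mean(0).round(),a,round(x,1),round(y,1),round(r,1))
    return c
E
python3 - <<'E'
from h import *
from workcell import vision
c=vision.camera("top"); cv2.imwrite("pics/t2.png",cv2.resize(cv2.cvtColor(c["img"],cv2.COLOR_RGB2BGR)[140:260,80:220],None,fx=4,fy=4,interpolation=cv2.INTER_CUBIC))
c=wrist(); cv2.imwrite("pics/w3.png",cv2.cvtColor(c["img"],cv2.COLOR_RGB2BGR))
p,M=ga(.6157,-.1835,.017,3)
E
```

```text
red [ 26. 288.] 1234.5 351.2 -128.2 42.6
red [411. 189.] 2552.5 731.7 -244.8 29.1
red [67. 59.] 2245.0 558.3 1.0 27.6
red [290.  54.] 3534.0 699.6 -105.3 25.4
green [103. 265.] 405.0 471.7 -162.9 24.7
green [256. 204.] 2592.5 615.9 -183.0 24.2
t 17.2333 tcp [ 0.616  -0.1819  0.1361] sd [0.0002 0.0001 0.0002] w 0.0851 gf 0.0 f [ 0.8  0.6 -0.8] az -33.35 tz [-1.1e-03  6.0e-04 -1.0e+00] j [-0.29  0.57  0.26  1.26  0.    1.87]
shift [-0.0048  0.0027  0.3969] rows>= 2.8554816607316558
```

View pics/t2.png

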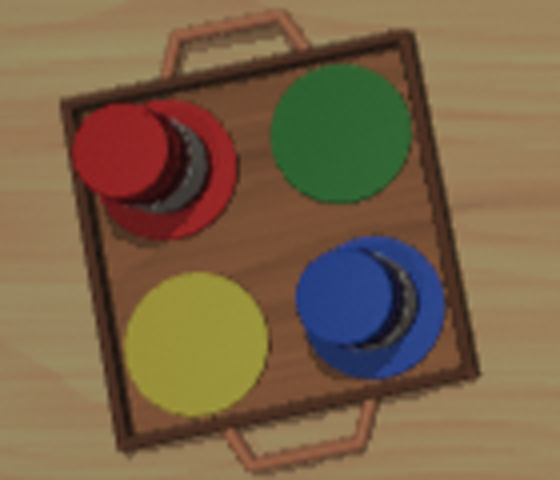

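View pics/w3.png

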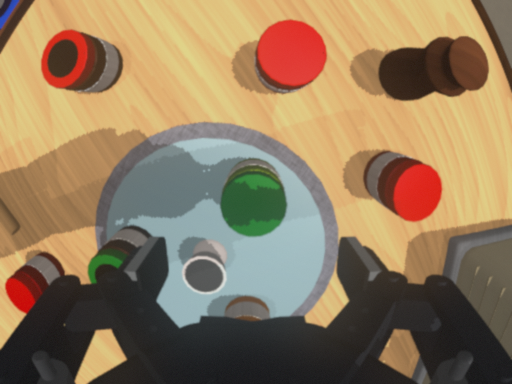

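The tray view shows red lid at (121,151) and blue lid at (345,298), both upright on their coasters. The wrist view shows the green plain lid centred at (255,204) with room for the fingers. Descend and grip.

```bash
python3 -m inch '[[[0,0,0],[-0.003,0.002,0.06],-1],[[0,0,0],[0,0,0.08],-1],[[0,0,0],[0,0,0.08],-1],[[0,0,0],[0,0,0.08],-1],[[0,0,0],[0,0,0.07],-1],[[0,0,0],[0,0,0.027],-1],[[0,0,0],[0,0,0],-1],[[0,0,0],[0,0,0],-1]]'
python3 -m inch '[[[0,0,0],[0,0,0],1],[[0,0,0],[0,0,0],1],[[0,0,0],[0,0,0],1],[[0,0,0],[0,0,0],1],[[0,0,0],[0,0,0],1],[[0,0,0],[0,0,0],1],[[0,0,0],[0,0,0],1],[[0,0,0],[0,0,0],1]]'
python3 -m inch '[[[0,0,0],[0,0,-0.04],1],[[0,0,0],[0,0,-0.08],1],[[0,0,0],[0,0,-0.1],1],[[0,0,0],[0,0,-0.1],1],[[0,0,0],[0,0,-0.06],1],[[0,0,0],[0,0,0],1],[[0,0,0],[0,0,0],1],[[0,0,0],[0,0,0],1]]'
python3 - <<'E'
from h import *; import pickle
c=pickle.load(open("top.pkl","rb")); print(plane(c,[[110.2,177.7],[166.3,214.5]],.08))
p,M=ga(.5845,.2037,.13,3)
E
```

```text
clock: 17.95
eef_pos: [0.6164, -0.1841, 0.0178]
tool_rot: [0.881, 0.474, -0.0, -0.0]
ft_force: [-0.6, -0.9, 0.6]
grip_width: 0.0851
grasp_force: 0.0
clock: 18.62
eef_pos: [0.6176, -0.185, 0.0195]
tool_rot: [0.881, 0.474, 0.001, 0.001]
ft_force: [-0.4, -0.4, 7.2]
grip_width: 0.0504
grasp_force: 63.0
clock: 19.28
eef_pos: [0.6152, -0.1843, 0.1302]
tool_rot: [0.881, 0.474, -0.001, -0.001]
ft_force: [-0.0, 0.1, -2.5]
grip_width: 0.0506
grasp_force: 62.7
[[0.56393562 0.29852003 0.08      ]
 [0.48718016 0.18178502 0.08      ]]
t 19.3833 tcp [ 0.6149 -0.1842  0.1296] sd [0.0002 0.0001 0.0005] w 0.0512 gf 62.7 f [ 0.6  0.2 -2.9] az -33.46 tz [-0.0035  0.001  -1.    ] j [-0.29  0.58  0.25  1.25 -0.    1.86]
shift [ 1.023e+00 -7.975e-01  2.000e-04] rows>= 9.331532799473154
```

```bash
python3 -m inch '[[[0,0,0],[0.05,-0.039,0],1],[[0,0,0],[0.1,-0.078,0],1],[[0,0,0],[0.1,-0.078,0],1],[[0,0,0],[0.1,-0.078,0],1],[[0,0,0],[0.1,-0.078,0],1],[[0,0,0],[0.1,-0.078,0],1],[[0,0,0],[0.1,-0.078,0],1],[[0,0,0],[0.1,-0.078,0],1],[[0,0,0],[0.1,-0.078,0],1],[[0,0,0],[0.1,-0.078,0],1]]'>/dev/null
python3 -m inch '[[[0,0,0],[0.05,-0.0385,0],1],[[0,0,0],[0.023,-0.018,0],1],[[0,0,0],[0,0,0],1],[[0,0,0],[0,0,0],1],[[0,0,0],[0,0,0],1]]'
python3 - <<'E'
from h import *
p,M=ga(.5845,.2042,.0295,3)
E
```

```text
clock: 20.68
eef_pos: [0.5857, 0.2016, 0.1308]
tool_rot: [0.881, 0.473, -0.001, 0.0]
ft_force: [0.1, 0.3, -1.8]
grip_width: 0.051
grasp_force: 62.8
t 20.7833 tcp [0.5859 0.2015 0.131 ] sd [0.0001 0.0001 0.0002] w 0.0506 gf 62.8 f [-1.   0.3 -1.1] az -33.58 tz [-8.e-04 -8.e-04 -1.e+00] j [ 0.33  0.53  0.17  1.21 -0.    2.49]
shift [ 0.0053 -0.0087  0.3384] rows>= 2.4357594924281076
```

```bash
python3 -m inch '[[[0,0,0],[0.005,-0.008,0.06],1],[[0,0,0],[0,0,0.08],1],[[0,0,0],[0,0,0.08],1],[[0,0,0],[0,0,0.06],1],[[0,0,0],[0,0,0.03],1],[[0,0,0],[0,0,0.016],1],[[0,0,0],[0,0,0],1],[[0,0,0],[0,0,0],1]]'|grep -E "pos|ft_f"
python3 -m inch '[[[0,0,0],[0,0,0.004],1],[[0,0,0],[0,0,0],1]]'|grep -E "pos|ft_f"
python3 -m inch '[[[0,0,0],[0,0,0.003],1],[[0,0,0],[0,0,0],1]]'|grep -E "pos|ft_f"
```

```text
eef_pos: [0.5855, 0.2058, 0.0346]
ft_force: [-0.5, -0.2, -2.1]
eef_pos: [0.5857, 0.2062, 0.0338]
ft_force: [0.2, 1.1, -1.8]
eef_pos: [0.5849, 0.2061, 0.0321]
ft_force: [-0.1, 0.1, -2.9]
```

```bash

python3 -m inch '[[[0,0,0],[0,0,0.003],1],[[0,0,0],[0,0,0],1]]'|grep -E "pos|ft_f"
python3 -m inch '[[[0,0,0],[0,0,0.002],1],[[0,0,0],[0,0,0],1]]'|grep -E "pos|ft_f"
```

```text
eef_pos: [0.5846, 0.206, 0.0307]
ft_force: [0.3, 0.7, -1.9]
eef_pos: [0.5845, 0.2059, 0.0299]
ft_force: [0.0, 0.1, -2.7]
```

```bash

python3 -m inch '[[[0,0,0],[-0.004,0.003,0.0],1],[[0,0,0],[0,0,0.002],1],[[0,0,0],[0,0,0],1]]'|grep -E "pos|ft_f"
python3 -m inch '[[[0,0,0],[0,0,0.002],1],[[0,0,0],[0,0,0],1]]'|grep -E "pos|ft_f"
python3 -m inch '[[[0,0,0],[0,0,0.002],1],[[0,0,0],[0,0,0],1]]'|grep -E "pos|ft_f"
```

```text
eef_pos: [0.5848, 0.2043, 0.0295]
ft_force: [-0.5, -0.3, -0.7]
eef_pos: [0.5848, 0.2043, 0.0295]
ft_force: [-1.3, -1.3, 3.9]
eef_pos: [0.5848, 0.2042, 0.0295]
ft_force: [-2.9, -1.8, 7.3]
```

Contact. Release, rise, and head to yellow.

```bash
python3 -m inch '[[[0,0,0],[0,0,0],0.2],[[0,0,0],[0,0,0],0],[[0,0,0],[0,0,0],-0.5],[[0,0,0],[0,0,0],-1],[[0,0,0],[0,0,0],-1],[[0,0,0],[0,0,0],-1],[[0,0,0],[0,0,-0.04],-1],[[0,0,0],[0,0,-0.08],-1],[[0,0,0],[0,0,-0.12],-1],[[0,0,0],[0,0,-0.12],-1]]' >/dev/null
python3 -m inch '[[[0,0,0],[0,0,0],-1],[[0,0,0],[0,0,0],-1],[[0,0,0],[0,0,0],-1]]' >/dev/null
python3 - <<'E'
from h import *
p,M=ga(.5265,-.309,.135,3)
E
```

```text
t 23.9333 tcp [0.584  0.2042 0.1351] sd [0.0004 0.0001 0.0007] w 0.0855 gf 0.0 f [-0.   1.  -0.6] az -33.45 tz [-1.7e-03 -6.0e-04 -1.0e+00] j [0.34 0.53 0.18 1.22 0.   2.49]
shift [-1.5331  0.7832  0.0017] rows>= 12.384949986832739
```

```bash
python3 -m inch '[[[0,0,0],[-0.1022,0.0522,0],-1],[[0,0,0],[-0.1022,0.0522,0],-1],[[0,0,0],[-0.1022,0.0522,0],-1],[[0,0,0],[-0.1022,0.0522,0],-1],[[0,0,0],[-0.1022,0.0522,0],-1],[[0,0,0],[-0.1022,0.0522,0],-1],[[0,0,0],[-0.1022,0.0522,0],-1],[[0,0,0],[-0.1022,0.0522,0],-1],[[0,0,0],[-0.1022,0.0522,0],-1],[[0,0,0],[-0.1022,0.0522,0],-1]]' >/dev/null
python3 -m inch '[[[0,0,0],[-0.1022,0.0522,0],-1],[[0,0,0],[-0.1022,0.0522,0],-1],[[0,0,0],[-0.1022,0.0522,0],-1],[[0,0,0],[-0.1022,0.0522,0],-1],[[0,0,0],[-0.1022,0.0522,0],-1],[[0,0,0],[0,0,0],-1],[[0,0,0],[0,0,0],-1],[[0,0,0],[0,0,0],-1]]' >/dev/null
python3 - <<'E'
from h import *
c=wrist(); cv2.imwrite("pics/w4.png",cv2.cvtColor(c["img"],cv2.COLOR_RGB2BGR))
p,M=ga(.5265,-.309,.017,3)
E
```

```text
red [  8. 158.] 555.0 354.3 -143.4 24.4
red [419.  16.] 2167.0 725.1 -249.4 33.9
yellow [251. 203.] 3358.5 525.5 -306.8 26.4
green [94. 99.] 2436.5 470.6 -170.5 24.5
t 25.6333 tcp [ 0.5269 -0.3074  0.1354] sd [0.0002 0.0002 0.0003] w 0.0855 gf 0.0 f [ 0.9 -0.   0.4] az -33.38 tz [-0.0014  0.0012 -1.    ] j [-0.53  0.51  0.15  1.21  0.    1.63]
shift [-0.0055  0.0025  0.3948] rows>= 2.840550203587801
```

View pics/w4.png

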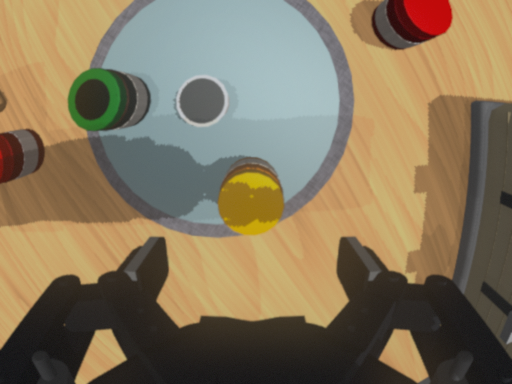

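The wrist view shows the yellow lid at (251,203), centred between the fingers and clear of the egg cup (202,101). Descend and grip.

```bash
python3 -m inch '[[[0,0,0],[-0.003,0,0.06],-1],[[0,0,0],[0,0,0.08],-1],[[0,0,0],[0,0,0.08],-1],[[0,0,0],[0,0,0.08],-1],[[0,0,0],[0,0,0.07],-1],[[0,0,0],[0,0,0.025],-1],[[0,0,0],[0,0,0],-1],[[0,0,0],[0,0,0],-1]]'
python3 -m inch '[[[0,0,0],[0,0,0],1],[[0,0,0],[0,0,0],1],[[0,0,0],[0,0,0],1],[[0,0,0],[0,0,0],1],[[0,0,0],[0,0,0],1],[[0,0,0],[0,0,0],1],[[0,0,0],[0,0,0],1],[[0,0,0],[0,0,0],1]]'
python3 -m inch '[[[0,0,0],[0,0,-0.04],1],[[0,0,0],[0,0,-0.08],1],[[0,0,0],[0,0,-0.1],1],[[0,0,0],[0,0,-0.1],1],[[0,0,0],[0,0,-0.09],1],[[0,0,0],[0,0,0],1],[[0,0,0],[0,0,0],1],[[0,0,0],[0,0,0],1]]'
python3 - <<'E'
from h import *
p,M=ga(.4668,.2815,.138,3)
E
```

```text
clock: 26.35
eef_pos: [0.5271, -0.309, 0.0182]
tool_rot: [0.88, 0.474, 0.0, 0.0]
ft_force: [0.3, 0.6, 0.6]
grip_width: 0.0852
grasp_force: 0.0
clock: 27.02
eef_pos: [0.5278, -0.3101, 0.0197]
tool_rot: [0.881, 0.474, 0.001, 0.001]
ft_force: [-0.6, 0.4, 4.8]
grip_width: 0.0506
grasp_force: 62.8
clock: 27.68
eef_pos: [0.526, -0.3092, 0.1399]
tool_rot: [0.881, 0.474, -0.0, -0.001]
ft_force: [-0.3, 0.3, -1.9]
grip_width: 0.0507
grasp_force: 62.7
t 27.7833 tcp [ 0.5256 -0.309   0.1392] sd [0.0003 0.0002 0.0005] w 0.051 gf 62.7 f [-0.4  0.4 -2.2] az -33.46 tz [-0.0024  0.0014 -1.    ] j [-0.53  0.51  0.16  1.22 -0.    1.62]
shift [ 1.5339 -1.249   0.0073] rows>= 14.230968854892819
```

```bash
python3 -m inch '[[[0,0,0],[0.06,-0.049,0],1],[[0,0,0],[0.093,-0.0757,0],1],[[0,0,0],[0.093,-0.0757,0],1],[[0,0,0],[0.093,-0.0757,0],1],[[0,0,0],[0.093,-0.0757,0],1],[[0,0,0],[0.093,-0.0757,0],1],[[0,0,0],[0.093,-0.0757,0],1],[[0,0,0],[0.093,-0.0757,0],1],[[0,0,0],[0.093,-0.0757,0],1],[[0,0,0],[0.093,-0.0757,0],1]]'>/dev/null
python3 -m inch '[[[0,0,0],[0.093,-0.0757,0],1],[[0,0,0],[0.093,-0.0757,0],1],[[0,0,0],[0.093,-0.0757,0],1],[[0,0,0],[0.093,-0.0757,0],1],[[0,0,0],[0.093,-0.0757,0],1],[[0,0,0],[0.093,-0.0757,0],1],[[0,0,0],[0.079,-0.0645,0],1],[[0,0,0],[0,0,0],1],[[0,0,0],[0,0,0],1],[[0,0,0],[0,0,0],1]]'
python3 - <<'E'
from h import *
p,M=ga(.4668,.2815,.0295,3)
E
```

```text
clock: 29.5
eef_pos: [0.4669, 0.2804, 0.1395]
tool_rot: [0.881, 0.474, -0.001, 0.0]
ft_force: [0.2, -0.4, -2.3]
grip_width: 0.0512
grasp_force: 62.9
t 29.6 tcp [0.4672 0.28   0.1398] sd [0.0002 0.0003 0.0002] w 0.0509 gf 62.9 f [ 0.7 -1.  -1.2] az -33.49 tz [-0.0018 -0.0015 -1.    ] j [ 0.54  0.38 -0.04  1.15 -0.    2.7 ]
shift [ 0.0043 -0.0036  0.3675] rows>= 2.6443034275597594
```

```bash
python3 -m inch '[[[0,0,0],[0,0,0.06],1],[[0,0,0],[0,0,0.08],1],[[0,0,0],[0,0,0.08],1],[[0,0,0],[0,0,0.08],1],[[0,0,0],[0,0,0.04],1],[[0,0,0],[0,0,0.014],1],[[0,0,0],[0,0,0],1],[[0,0,0],[0,0,0],1]]'|grep -E "pos|ft_f"
python3 -m inch '[[[0,0,0],[0,0,0.004],1],[[0,0,0],[0,0,0],1]]'|grep -E "pos|ft_f"
python3 -m inch '[[[0,0,0],[0,0,0.003],1],[[0,0,0],[0,0,0],1]]'|grep -E "pos|ft_f"
```

```text
eef_pos: [0.4685, 0.2806, 0.0352]
ft_force: [0.8, 0.2, -1.8]
eef_pos: [0.4688, 0.2814, 0.0346]
ft_force: [0.6, -0.1, -2.0]
eef_pos: [0.4681, 0.2812, 0.033]
ft_force: [0.9, -0.0, -2.1]
```

```bash

python3 -m inch '[[[0,0,0],[0,-0.002,0.004],1],[[0,0,0],[0,0,0],1]]'|grep -E "pos|ft_f"
python3 -m inch '[[[0,0,0],[0,0,0.003],1],[[0,0,0],[0,0,0],1]]'|grep -E "pos|ft_f"
python3 -m inch '[[[0,0,0],[0,0,0.003],1],[[0,0,0],[0,0,0],1]]'|grep -E "pos|ft_f"
```

```text
eef_pos: [0.4671, 0.2814, 0.0312]
ft_force: [0.5, 0.3, -1.3]
eef_pos: [0.4671, 0.2813, 0.0301]
ft_force: [-0.8, 0.3, -2.3]
eef_pos: [0.4673, 0.2814, 0.0297]
ft_force: [-0.7, 0.4, 0.8]
```

```bash

python3 -m inch '[[[0,0,0],[0,0,0.002],1],[[0,0,0],[0,0,0],1]]'|grep -E "pos|ft_f"
python3 -m inch '[[[0,0,0],[0,0,0],0.2],[[0,0,0],[0,0,0],0],[[0,0,0],[0,0,0],-0.5],[[0,0,0],[0,0,0],-1],[[0,0,0],[0,0,0],-1],[[0,0,0],[0,0,0],-1],[[0,0,0],[0,0,-0.04],-1],[[0,0,0],[0,0,-0.08],-1],[[0,0,0],[0,0,-0.12],-1],[[0,0,0],[0,0,-0.12],-1]]' >/dev/null
python3 -m inch '[[[0,0,0],[-0.1,0.08,-0.05],-1],[[0,0,0],[-0.1,0.08,-0.05],-1],[[0,0,0],[-0.1,0.08,0],-1],[[0,0,0],[-0.1,0.08,0],-1],[[0,0,0],[-0.1,0.08,0],-1],[[0,0,0],[-0.1,0.08,0],-1],[[0,0,0],[-0.1,0.08,0],-1],[[0,0,0],[-0.1,0.08,0],-1],[[0,0,0],[-0.1,0.08,0],-1],[[0,0,0],[0,0,0],-1]]'
python3 - <<'E'
from h import *
from workcell import vision
c=vision.camera("top"); I=cv2.cvtColor(c["img"],cv2.COLOR_RGB2BGR)
cv2.imwrite("pics/t3.png",np.hstack([cv2.resize(I[140:260,80:220],None,fx=3,fy=3,interpolation=cv2.INTER_CUBIC),cv2.resize(I[70:310,210:430],(330,360))]))
E
```

```text
eef_pos: [0.4673, 0.2814, 0.0296]
ft_force: [-2.1, -0.9, 5.0]
clock: 32.98
eef_pos: [0.4991, -0.0692, 0.1669]
tool_rot: [0.883, 0.47, -0.0, 0.002]
ft_force: [0.4, 0.8, -0.4]
grip_width: 0.0853
grasp_force: 0.0
```

View pics/t3.png

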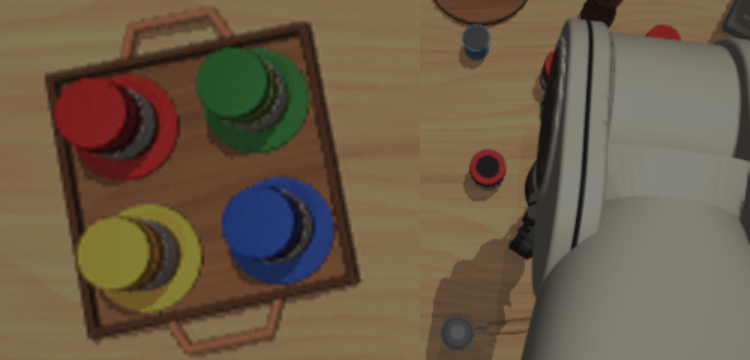

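All four jars stand upright on their own coasters: lids at (91,116), (234,83), (115,253) and (262,222) in the crop. A quick numeric check of the centring, then hand in.

```bash
python3 - <<'E'
from h import *; import pickle
c=pickle.load(open("top.pkl","rb"))
P=plane(c,[[110.3,178.7],[158,167.7],[118.3,224.3],[167.3,214]],.08)[:,:2]
e=(P-np.array([[.5647,.301],[.5845,.2037],[.4668,.2815],[.4865,.1835]]))*1000; print(e.round(1))
if np.linalg.norm(e,axis=1).max()<6:
    from workcell import workorder; print(workorder.job_done())
E
```

```text
[[-2.8 -2.8]
 [-0.6 -3.2]
 [ 1.3 -2.5]
 [ 1.7 -3.7]]
the job is handed in; nothing more can be done
None
```

The four plain-lidded jars stand upright on the coasters of their own lid colour, within about 4 mm of centre by the top camera, each lowered to contact before release; the chutney jars were left alone, and the job was handed in at about 33 s.

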